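# Draw the packing strip from under a loaded V-block and seat it in its channel

## Task

Take the flat brass packing strip by its red grip and draw it level, straight out through the fence's gate from under the V-block, so that the V-block settles on the jig with the bush still lying in it; do not touch the V-block or the bush, and do not topple them or jam the strip. Then slide the strip, grip last and from the mouth, into the grey channel holder under its bridge until you feel it meet the blue end stop, keep it gently pressed there for about half a second (never more than 25 N), and let it go lying flat against the stop. Leave the amber dropper bottle where it stands.

Things in the scene. Friction and masses are not known exactly. Their poses are not given: they have to be found in the camera images.
- jig: Fixed jig. Origin on the bench, under the middle of its aluminium fence; z up; the strip is drawn out towards -x of this frame. Dark steel base plate, top at z = 8 mm, x = -30 to +88 mm, 110 mm wide. Behind the fence two low rails (tops z = 18 mm), 48 mm apart, run along x to keep the V-block in line.
- gate (a point): Middle of the gate in the jig's fence, at the base plate's top (8 mm above the bench); axes as the jig. Fence 10 mm thick (x), 110 mm wide, top 26.5 mm above the bench; gate 34 mm wide, 7.5 mm high. The fence stops the V-block when the strip drags it along.
- strip_grip (a point): Centre of the strip's red upright grip, 20 mm along the strip (x), 14 mm across (y, pinch here), standing 32 mm above its top. Strip: brass, 140 x 30 x 5 mm, 150 g; x points from grip end to far end (nose), z up. This point is on the centre line, 22 mm above the underside, 125 mm from the nose. Starts on the jig's base, through the gate, under the V-block, grip outside.
- strip_tail (a point): Middle of the strip's nose (far end face, which enters the channel first), 2.5 mm above the underside; axes as strip_grip.
- v_block_centre (a point): Centre of a ground steel V-block, 48 mm long in the direction of the draw, 40 mm across (its x, along its groove), 36 mm high, about 0.4 kg, on the strip behind the fence; z up. With the strip gone it stands on the jig's base plate, this point then 26 mm above the bench. As the strip leaves, it tips about 0.2 rad for a moment.
- bush_centre (a point): Centre of a tan turned bush, 30 mm diameter, 22 mm long, about 60 g, lying loose in the V-block's groove; its own z axis lies along the groove. Its top is 69 mm above the bench at the start.
- holder: Fixed channel holder. Origin on the bench, under the middle of its mouth; x points into the channel, z up. Grey base plate x = -22 to +128 mm, 74 mm wide; channel floor z = 6 mm. Channel 34 mm wide, x = 10 to 128 mm, wall tops z = 15 mm; walls flare at the mouth (x = -5 to 10 mm, about 14 mm wider in all outside).
- bridge (a point): Middle of the underside of the holder's bridge, 17 mm above the bench (11 mm above the channel's floor), 45 mm from the mouth; axes as the holder. The bridge is 26 mm long (x), its top 21 mm above the bench. Beyond it a rigid blue end stop, 14 mm thick, 20 mm above the bench, is clamped: its face is 70 to 92 mm from the mouth, different each time, not reported; feel for it.
- bottle_1: Small amber dropper bottle with black cap, 33 mm wide, 102 mm high, bystander. Origin at the centre of its underside.
Mind the look-alikes: they are no part of the job. Of the things shaped like the part that bears strip_grip, the brass one is meant.

How it is judged:
On the way, in this order (a step that is already met when the one before it is completed fails the run):
1. the strip has been drawn out through the gate, clear of the fence, and the V-block stands upright on the jig's base plate (x of strip_tail in the frame of jig below -0.007 m and z of v_block_centre in the frame of jig between 0.024 and 0.0285 m and angle between v_block_centre's own z axis and vertical below 0.06 rad), for 0.2 s.
2. the strip's nose is pressed against the blue end stop inside the channel, with more than 2.5 N for 0.3 s (contact force between strip and stop_c0 above 2.5 N and x of strip_tail in the frame of holder above 0.066 m), for 0.3 s.
At the end, for the whole second after the job is handed in: Strip at rest, flat on the channel floor (tilt under 0.04 rad, nose within 4 mm of the centre line), nose within 2.5 mm of the end stop; V-block upright (within 0.06 rad) on the jig base, its centre 25 to 50 mm behind the fence's middle, bush lying in it within 18 mm of its centre (x of stop_c0 in the frame of strip_tail below 0.0095 m and x of strip_tail in the frame of holder above 0.066 m and y of strip_tail in the frame of holder between -0.004 and 0.004 m and z of strip_tail in the frame of holder below 0.011 m and angle between strip_grip's own z axis and vertical below 0.04 rad and linear speed of strip below 0.01 m/s and angle between v_block_centre's own z axis and vertical below 0.06 rad and z of v_block_centre in the frame of jig below 0.0285 m and x of v_block_centre in the frame of jig between 0.025 and 0.05 m and horizontal distance between bush_centre and v_block_centre below 0.018 m and z of bush_centre in the frame of v_block_centre above 0.018 m); the robot touches nothing.
It fails at once if the V-block tips by more than 0.45 rad (angle between v_block_centre's own z axis and vertical above 0.45 rad).
It fails at once if the robot touches the V-block or the bush (contact force between any of the arm, the fingers and v_block above 0.5 N or contact force between any of the arm, the fingers and bush above 0.5 N).
It fails at once if the strip presses on the jig or on the holder's channel with more than 30 N (jammed or forced) (contact force between strip and jig above 30 N or contact force between strip and holder above 30 N).
It fails at once if the strip presses on the end stop with more than 25 N (contact force between strip and stop_c0 above 25 N).
It fails at once if the dropper bottle is moved by more than 20 mm (distance of bottle_1 from where it was at the start of the episode above 0.02 m).
It also fails if it takes over 64 s, if anything falls off the work surface, if the arm or the gripper's body presses on something with over 40 N, if the wrist force passes 120 N, or if a joint passes its speed limit or range.

## Robot

A 7-joint arm with a two-finger parallel gripper is mounted at the origin on a cart in front of the work surface, level with it; the furniture and walls round the work are solid. World frame = base frame: x ahead of the robot, y to its left, z up, the work surface at z = 0. Lengths are in m, angles in rad, forces in N, time in s.
With the tool pointing down it reaches from about 0.425 to 1.025 m from the base axis. Payload 9.4 kg.
Tool frame: the origin (TCP) lies midway between the tips of the shut fingers; the grasp point (between the pads) lies 19 mm behind it; z points along the fingers, y is the direction in which the jaws open and shut (so a half turn about z gives the same grasp; the last joint's range is limited). The gripper opens to 93 mm and grips with 3 to 60 N. Pads are 15 mm wide; open, the fingers measure 128 mm over their backs; the gripper's body (75 mm by 188 mm) begins 65 mm behind the grasp point.
Start: joints at [1.028, 0.599, -0.003, 1.599, 0.002, 0.943, -0.08], TCP at [0.326, -0.648, 0.219] pointing down, gripper open.
Joint ranges: [-2.57, 2.57], [-0.35, 1.97], [-1.29, 1.29], [0.11, 2.56], [-1.05, 4.19], [0.11, 1.86], [-2.63, 2.63]. Speed limits (rad/s): [2.22, 2.22, 3.01, 3.01, 3.14, 3.14, 3.14].

## Interface

Orientations are given as a rotation vector (axis times angle).
In Python, from plant import * gives the robot as it stands.
- The arm moves only by the tool arm_command, never from a script. Its argument "targets" is a list of rows, each an object with "hand": the closure, from 0 (fully open) to 1 (shut); "linear": the shift along the tool's x, y, z in mm, a list of three; "yaw": the turn about the tool's z in degrees. A call has 1 to 20 rows; each row shifts and turns the pose as measured when the row begins, along the tool's axes as they then stand; what a row does not reach is not made up. A row lasts 1/8 s, in which the tool goes at most 62.5 mm and 10.7 degrees, less where a joint would pass 70% of its speed; a pose out of reach is approached as far as the arm can. A call is refused whole if a number of a shift passes 62.5 or a number of a turn 10.7, either way. A call with a gripper value outside its range is refused whole. The fingers move at their own pace and stop on an object; "force" is the grip in N (left out, the last holds). Time passes only in rows, so rows that do not move let the fingers close. It gives the time, the measured TCP pose, the force and the opening at its end, in the units of the state.
- state(): the state, without advancing time (a new reading comes with each control period).
- grab_frame(name): name is "side" or "top" or "wrist"; returns (picture, depth): 384x512x3 uint8, red, green, blue; 384x512 float32, m along the optical axis (not along the pixel's ray), 0 where there is no reading.
- camera_model(name): a dict with "fx", "fy", "cx", "cy" (pixels), "R" (3x3) and "t" (3): a world point X has camera coordinates R X + t. Camera axes: x right, y down, z forward; pixel columns grow to the right and rows downward; lengths in m; the calibration is good to about 2 mm. A picture is of the moment at which its call begins: read the wrist's pose just before it. camera_model takes no time and is no camera call; for the wrist camera it gives the pose at the moment of the call.
- hand_in(): hands the job in, once; it reports no verdict.
The state is a dict: "time_s": time; "joint_pos": joint angles; "dq": joint speeds; "joint_torque": joint torques, N m; "ee_pos": TCP position; "tool_rot": TCP orientation; "ft_force": force on the tool from outside, world axes, zero at the start; "ft_torque": the same for the moment, N m; "finger_gap": opening from 0.0 (shut) to 1.0 (fully open).
Only numpy, scipy, OpenCV 4.12 (cv2) and the standard library are available. Lean on these libraries where they do the work, as an engineer would, in place of code of your own. Each camera call takes 0.05 s, during which the arm holds its last target. There are 200 camera calls.

## Working session

There is one attempt and no reset: what is moved stays moved. The work goes in short steps, Python scripts to look and compute and a tool call to move; the robot and the scene stay as the last step left them, time stands still between calls to the robot, and variables do not carry over. Pictures are saved under pics/ and viewed, about 8 in all and at most 12, crops included, and the job is handed in when it is done.

Besides the shell and the picture viewer there is one more tool, called after ">>>" as name(argument=value, ...), one argument or row to a line, values as JSON. arm_command: Moves the arm, as the interface text tells. Its arguments: {"type":"object","properties":{"targets":{"type":"array"},"force":{"type":"number"}},"required":["targets"]}

```bash
mkdir -p pics; ls
python3 - <<'E'
from plant import *
import cv2,numpy as np
s=state();print(s['time_s'],s['ee_pos'],s['tool_rot'],s['ft_force'],s['finger_gap'])
for n in('top','side'):
    p,d=grab_frame(n);np.savez(f'pics/{n}0.npz',p=p,d=d);cv2.imwrite(f'pics/{n}0.png',cv2.resize(p[:,:,::-1],(800,600),interpolation=cv2.INTER_CUBIC))
    print(camera_model(n))
E
```

```text
pics
0.0 [ 0.32536814 -0.64733653  0.21775358] [-3.05533456e+00 -7.24734685e-01  7.99804193e-04] [-0.28493412  0.56210955 -0.34322864] 0.9984992032006064
{'fx': 356.67625697696207, 'fy': 356.67625697696207, 'cx': 250.59235652726903, 'cy': 183.61062358923448, 'R': array([[-0.01626867, -0.99964272,  0.02120763],
       [-0.99024695,  0.01317323, -0.13869915],
       [ 0.13837022, -0.02325724, -0.99010746]]), 't': array([-0.33614271,  0.55350334,  1.03889157])}
{'fx': 368.8575666936525, 'fy': 368.8575666936525, 'cx': 250.78045365902426, 'cy': 195.49618763026177, 'R': array([[-0.99975564, -0.01630583,  0.01492574],
       [-0.0214326 ,  0.54966205, -0.83511213],
       [ 0.00541309, -0.83522796, -0.54987722]]), 't': array([0.53776061, 0.23123141, 0.71283902])}
```

View pics/top0.png

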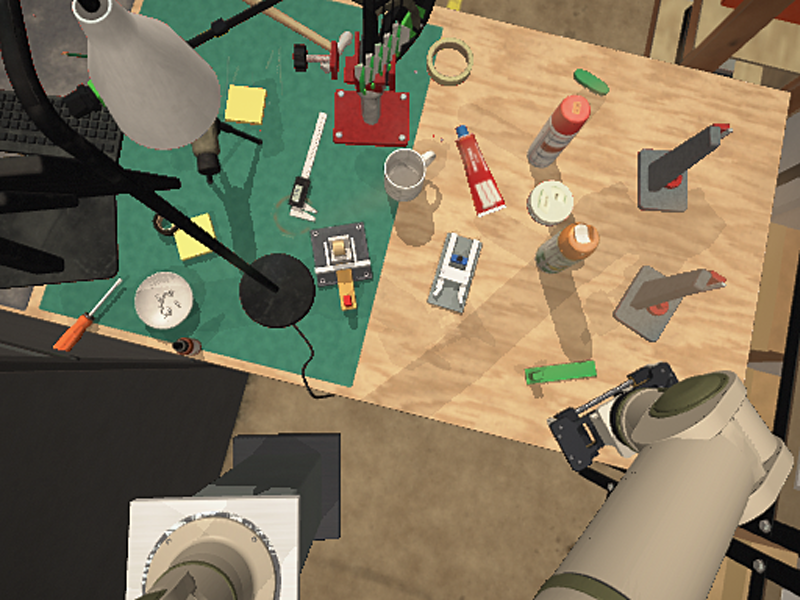

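View pics/side0.png

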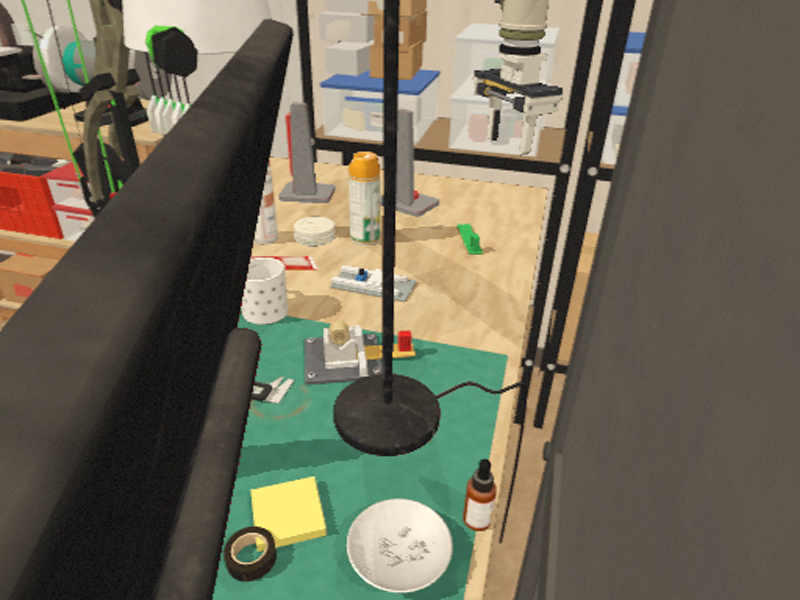

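The side view shows the lamp pole at (388,250) and its base at (387,412), right beside the jig. In the top view, the candidates for the brass strip's grip are:
- the red grip on the brass/yellow strip at (348,300), through the jig's fence
- the green look-alike strip with its grip at (560,373)
- the red bits on the bookends and clamps, for example (675,180)

I choose the brass one at (348,300). The holder is at (455,272) and the bottle at (187,346). Next is a close crop.

```bash
cat > h.py <<'E'
import numpy as np,cv2
from plant import *
def back(m,u,v,z=None,d=None):
    r=np.array([(u-m['cx'])/m['fx'],(v-m['cy'])/m['fy'],1.]);R=np.array(m['R']);t=np.array(m['t'])
    c=-R.T@t; w=R.T@r
    return c+w*(d if d is not None else (z-c[2])/w[2])
E
python3 - <<'E'
from h import *
q=np.load('pics/top0.npz');p=q['p'];d=q['d']
x0,y0,x1,y1=190,130,320,220
cv2.imwrite('pics/crop1.png',cv2.resize(p[y0:y1,x0:x1,::-1],None,fx=6,fy=6,interpolation=cv2.INTER_CUBIC))
m=camera_model('top')
print('cam',back(m,0,0,d=0))
def P(n,u,v): 
    a,b=int(round(u*.64)),int(round(v*.64));print(n,back(m,a,b,d=d[b,a]).round(3))
P('grip',348,299);P('bush',340,247);P('lampbase',285,300);P('lampbase edge',305,290);P('holder',455,300)
P('pole',200,230);P('pole',150,195);P('pole',240,262);P('pole',100,160);P('bottle',187,346);P('lamphead',160,90);P('mug',405,170);P('spray',575,240);P('spray2',572,110)
E
```

```text
cam [ 0.39888474 -0.31915229  1.11251352]
grip [ 0.527 -0.261  0.045]
bush [ 0.623 -0.248  0.067]
lampbase [ 0.527 -0.135  0.029]
lampbase edge [ 0.546 -0.174  0.023]
holder [ 0.526 -0.471  0.004]
pole [ 0.549 -0.124  0.511]
pole [ 0.548 -0.122  0.641]
pole [ 0.547 -0.122  0.324]
pole [ 0.546 -0.123  0.73 ]
bottle [0.441 0.038 0.062]
lamphead [ 0.677 -0.1    0.577]
mug [ 0.796 -0.376  0.006]
spray [ 0.604 -0.656  0.187]
spray2 [ 0.827 -0.654  0.216]
```

View pics/crop1.png

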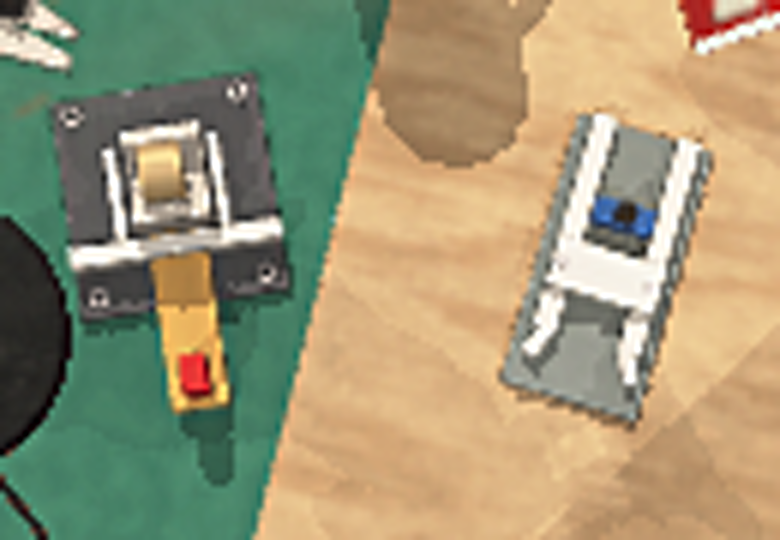

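The crop confirms the brass strip with its red grip at (195,375), the jig fence at y≈243, the bush at (162,172), the holder mouth near (585,340) and the blue stop at (625,215). The lamp pole stands at about (0.547, −0.123). Next I'll take a closer look with the wrist camera.

```bash
cat >> h.py <<'E'
from scipy.spatial.transform import Rotation as Ro
def rel(target,jawdir=None):
    s=state();R=Ro.from_rotvec(s['tool_rot']).as_matrix();p=np.array(s['ee_pos'])
    print('ee',p.round(4),'shift mm',(R.T@(np.array(target)-p)*1000).round(1),'x',R[:,0].round(3),'y',R[:,1].round(3),'z',R[:,2].round(4))
    if jawdir is not None:
        j=R.T@np.array([jawdir[0],jawdir[1],0]); a=np.degrees(np.arctan2(-j[0],j[1])); print('yaw',(a+90)%180-90)
    print('ft',np.round(s['ft_force'],2),'gap',round(s['finger_gap'],3),'t',s['time_s'],'q',np.round(s['joint_pos'],2))
E
python3 - <<'E'
from h import *
m=camera_model('top')
f=lambda u,v,z:back(m,190+(u-2.5)/6,130+(v-2.5)/6,z)
for n,u,v,z in [('fl',72,256,.0265),('fr',282,228,.0265),('grip',194,373,.045),('se',(172),412,.013),('ser',228,404,.013),
 ('h0',503,378,.006),('h1',636,420,.006),('h2',712,152,.006),('h3',582,116,.006)]: print(n,f(u,v,z).round(4))
a=f(72,256,.0265);b=f(282,228,.0265);jd=(a-b)[:2];jd/=np.linalg.norm(jd);print(jd)
rel([0.47,-0.33,0.27],jd)
E
```

```text
fl [ 0.588  -0.1943  0.0265]
fr [ 0.6013 -0.3022  0.0265]
grip [ 0.5245 -0.2576  0.045 ]
se [ 0.5082 -0.2443  0.013 ]
ser [ 0.5119 -0.2731  0.013 ]
h0 [ 0.5242 -0.4161  0.006 ]
h1 [ 0.5013 -0.4848  0.006 ]
h2 [ 0.6432 -0.53    0.006 ]
h3 [ 0.6635 -0.4616  0.006 ]
[-0.12214552  0.9925122 ]
ee [ 0.3254 -0.6474  0.2179] shift mm [ 271.8 -218.7  -51.9] x [ 0.893  0.449 -0.   ] y [ 0.449 -0.893 -0.001] z [-7.0e-04  1.2e-03 -1.0e+00]
yaw 19.676480395940644
ft [ 0.09 -0.01  0.23] gap 1.001 t 0.1 q [ 1.03  0.6  -0.    1.6   0.    0.94 -0.08]
```

>>> arm_command(
  targets=[
    {"hand": 0,"linear": [34,-27,-6.5],"yaw": 0},
    {"hand": 0,"linear": [34,-27,-6.5],"yaw": 0},
    {"hand": 0,"linear": [34,-27,-6.5],"yaw": 0},
    {"hand": 0,"linear": [34,-27,-6.5],"yaw": 0},
    {"hand": 0,"linear": [34,-27,-6.5],"yaw": 0},
    {"hand": 0,"linear": [34,-27,-6.5],"yaw": 0},
    {"hand": 0,"linear": [34,-27,-6.5],"yaw": 0},
    {"hand": 0,"linear": [34,-27,-6.5],"yaw": 0},
    {"hand": 0,"linear": [0,0,0],"yaw": 9.8},
    {"hand": 0,"linear": [0,0,0],"yaw": 9.8},
    {"hand": 0,"linear": [0,0,0],"yaw": 0},
  ],
)

```text
time_s: 1.48
ee_pos: [0.4746, -0.3203, 0.2676]
tool_rot: [-3.13, -0.183, 0.008]
ft_force: [-0.4, -0.4, -0.4]
finger_gap: 1.001
```

Run:
```python
from h import *
import pickle
rel([.4,-.33,.27],[-.122,.9925])
m=camera_model('wrist');p,d=grab_frame('wrist');pickle.dump((m,p,d),open('pics/w1.pkl','wb'))
cv2.imwrite('pics/w1.png',cv2.resize(p[:,:,::-1],(800,600),interpolation=cv2.INTER_CUBIC))
```

```text
ee [ 0.4746 -0.3203  0.2676] shift mm [-75.2   0.9  -2.1] x [ 0.993  0.117 -0.005] y [ 0.116 -0.993 -0.007] z [-0.0058  0.0063 -1.    ]
yaw -0.3158673556849294
ft [-0.41 -0.41 -0.35] gap 1.001 t 1.475 q [ 0.46  0.37  0.05  1.9  -0.02  0.89 -0.93]
```

View pics/w1.png

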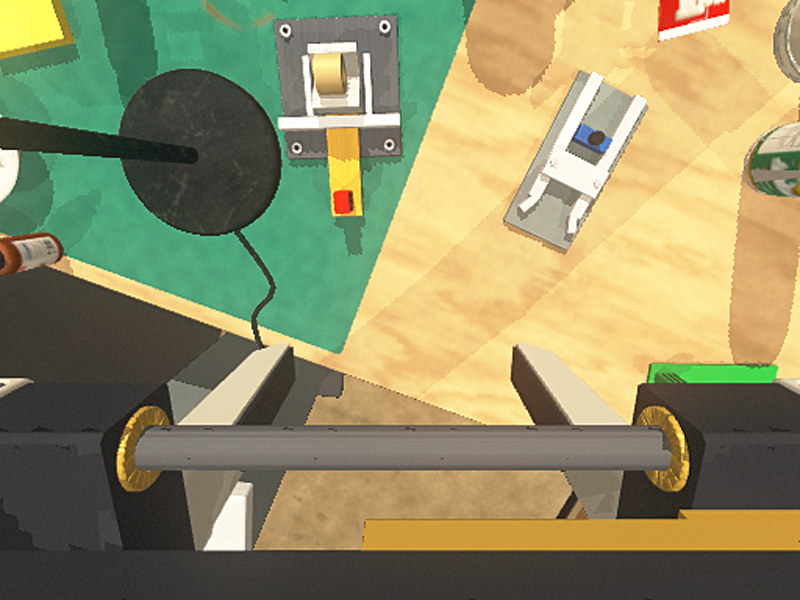

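The wrist view shows the jig, strip (grip at (343,202)) and holder (bridge at (580,172)). I'll enlarge both for exact corner positions.

Run:
```python
import pickle,cv2,numpy as np
m,p,d=pickle.load(open('pics/w1.pkl','rb'))
a=p[0:145,172:262];b=p[30:175,315:420]
cv2.imwrite('pics/w1c.png',cv2.resize(np.hstack([a,b])[:,:,::-1],None,fx=4,fy=4,interpolation=cv2.INTER_CUBIC))
```

```text
(no output)
```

View pics/w1c.png

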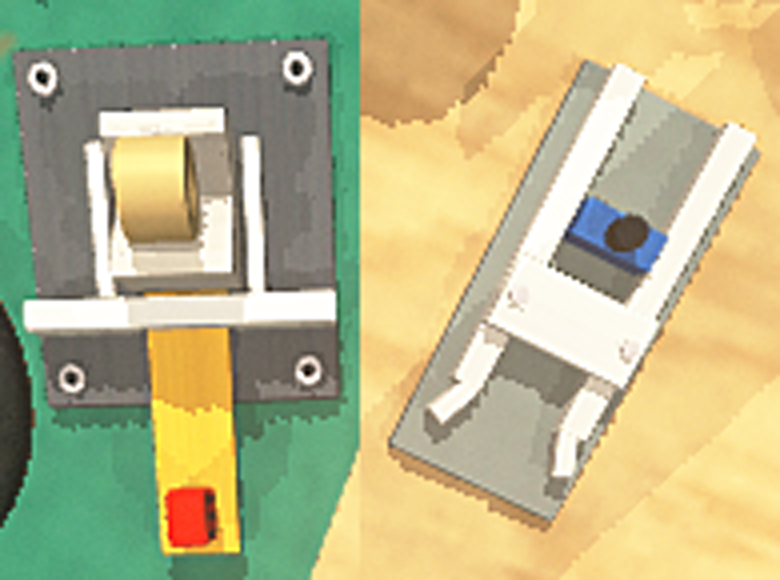

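Run:
```python
from h import *
import pickle
m,p,d=pickle.load(open('pics/w1.pkl','rb'))
L=lambda x,y,z:back(m,172+(x-1.5)/4,(y-1.5)/4,z)
H=lambda x,y,z:back(m,315+(x-361.5)/4,30+(y-1.5)/4,z)
def fit(name,A,X):
    A=np.array(A,float);X=np.array(X)[:,:2]
    ac,xc=A.mean(0),X.mean(0);U,S,V=np.linalg.svd((A-ac).T@(X-xc));R=V.T@np.diag([1,np.linalg.det(V.T@U.T)])@U.T
    t=xc-R@ac;print(name,'t',t.round(4),'ang',np.degrees(np.arctan2(R[1,0],R[0,0])).round(2),'res',((A@R.T+t-X)*1000).round(1).tolist());return R,t
j=fit('jig',[[.088,.055],[.088,-.055],[-.03,-.055],[-.03,.055]],[L(15,52,.008),L(328,40,.008),L(341,401,.008),L(48,406,.008)])
h=fit('holder',[[-.022,.037],[-.022,-.037],[.128,-.037],[.128,.037]],[H(390,440,.006),H(549,520,.006),H(760,152,.006),H(583,62,.006)])
for n,P in [('sL1',L(150,330,.013)),('sL2',L(163,552,.013)),('sR1',L(230,328,.013)),('sR2',L(241,552,.013)),('gTL',L(165,488,.045)),('gTR',L(204,487,.045)),('gBL',L(168,545,.045)),('gBR',L(207,545,.045)),('fenceBL',L(25,300,.0265)),('fenceBR',L(335,292,.0265))]:
    print(n,P.round(4),'injig',(j[0].T@(P[:2]-j[1])).round(4))
for n,P in [('bridgeFL',H(487,315,.021)),('bridgeFR',H(627,387,.021)),('bBL',H(525,257,.021)),('bBR',H(660,325,.021)),('stopL',H(563,235,.02)),('stopR',H(643,270,.02)),('wallTL',H(624,64,.015)),('wallTR',H(750,125,.015)),('flareL',H(430,405,.015)),('flareR',H(560,478,.015))]:
    print(n,'inholder',(h[0].T@(P[:2]-h[1])).round(4))
```

```text
jig t [ 0.5924 -0.2471] ang 8.22 res [[0.5, 0.6], [0.3, -0.9], [0.2, 0.3], [-1.0, -0.0]]
holder t [ 0.5316 -0.4547] ang -17.91 res [[-1.8, 1.4], [-1.0, -0.5], [0.8, -0.4], [2.0, -0.5]]
sL1 [ 0.5865 -0.2342  0.013 ] injig [-0.0041  0.0136]
sL2 [ 0.5075 -0.2445  0.013 ] injig [-0.0837  0.0147]
sR1 [ 0.5905 -0.2631  0.013 ] injig [-0.0042 -0.0156]
sR2 [ 0.511  -0.2743  0.013 ] injig [-0.0845 -0.0154]
gTL [ 0.5328 -0.2488  0.045 ] injig [-0.0593  0.0068]
gTR [ 0.5347 -0.2624  0.045 ] injig [-0.0593 -0.0069]
gBL [ 0.5133 -0.2513  0.045 ] injig [-0.0789  0.0071]
gBR [ 0.515  -0.2651  0.045 ] injig [-0.0793 -0.0067]
fenceBL [ 0.59   -0.1924  0.0265] injig [0.0054 0.0544]
fenceBR [ 0.6051 -0.3001  0.0265] injig [ 0.0049 -0.0543]
bridgeFL inholder [0.0343 0.0291]
bridgeFR inholder [ 0.0336 -0.0308]
bBL inholder [0.0574 0.0266]
bBR inholder [ 0.0575 -0.0301]
stopL inholder [0.0697 0.0177]
stopR inholder [ 0.0715 -0.0147]
wallTL inholder [0.1281 0.0257]
wallTR inholder [ 0.1298 -0.025 ]
flareL inholder [-0.0022  0.0308]
flareR inholder [-0.0055 -0.028 ]
```

Run:
```python
from h import *
rel([.524,-.257,.10],[-.1426,.9898])
```

```text
ee [ 0.4745 -0.3204  0.2675] shift mm [ 57.5 -55.9 167.6] x [ 0.993  0.119 -0.005] y [ 0.119 -0.993 -0.007] z [-0.0058  0.0064 -1.    ]
yaw -1.3898673930098084
ft [ 0.08 -0.82 -0.25] gap 1.001 t 1.525 q [ 0.46  0.37  0.05  1.9  -0.02  0.89 -0.93]
```

>>> arm_command(
  targets=[
    {"hand": 0.6,"linear": [0,0,0],"yaw": -1.4},
    {"hand": 0.6,"linear": [11,-12,28],"yaw": 0},
    {"hand": 0.6,"linear": [11,-12,28],"yaw": 0},
    {"hand": 0.6,"linear": [11,-12,28],"yaw": 0},
    {"hand": 0.6,"linear": [11,-12,28],"yaw": 0},
    {"hand": 0.6,"linear": [12,-9,28],"yaw": 0},
    {"hand": 0.6,"linear": [0,0,28],"yaw": 0},
    {"hand": 0.6,"linear": [0,0,0],"yaw": 0},
  ],
)

```text
time_s: 2.52
ee_pos: [0.5212, -0.2559, 0.095]
tool_rot: [-3.124, -0.261, 0.005]
ft_force: [0.4, -0.8, -0.4]
finger_gap: 0.399
```

Run:
```python
from h import *
rel([.524,-.257,.020],[-.1426,.9898])
```

```text
ee [ 0.5212 -0.2559  0.095 ] shift mm [ 2.8  2.1 75. ] x [ 0.986  0.166 -0.003] y [ 0.166 -0.986 -0.007] z [-0.0038  0.0065 -1.    ]
yaw 1.3721109078802272
ft [ 0.41 -0.8  -0.39] gap 0.399 t 2.525 q [ 0.35  0.59  0.01  2.03 -0.02  0.52 -1.02]
```

>>> arm_command(
  targets=[
    {"hand": 0.6,"linear": [2.8,2.1,0],"yaw": 1.4},
    {"hand": 0.6,"linear": [0,0,18],"yaw": 0},
    {"hand": 0.6,"linear": [0,0,18],"yaw": 0},
    {"hand": 0.6,"linear": [0,0,18],"yaw": 0},
    {"hand": 0.6,"linear": [0,0,10],"yaw": 0},
    {"hand": 0.6,"linear": [0,0,4],"yaw": 0},
    {"hand": 0.6,"linear": [0,0,0],"yaw": 0},
  ],
)

```text
time_s: 3.4
ee_pos: [0.5264, -0.2598, 0.0272]
tool_rot: [-3.13, -0.222, -0.005]
ft_force: [-0.3, -0.7, 0.1]
finger_gap: 0.398
```

Run:
```python
from h import *
rel([.524,-.257,.020],[-.1426,.9898])
p,d=grab_frame('side')
cv2.imwrite('pics/s2.png',cv2.resize(p[180:290,170:300,::-1],None,fx=5,fy=5,interpolation=cv2.INTER_CUBIC))
```

```text
ee [ 0.5264 -0.2598  0.0272] shift mm [-2.  -3.1  7.2] x [0.99  0.141 0.003] y [ 0.141 -0.99  -0.004] z [ 0.0028  0.0039 -1.    ]
yaw -0.07669809641390657
ft [-0.29 -0.73  0.07] gap 0.398 t 3.4 q [ 0.36  0.7   0.01  2.06 -0.03  0.38 -1.04]
```

View pics/s2.png

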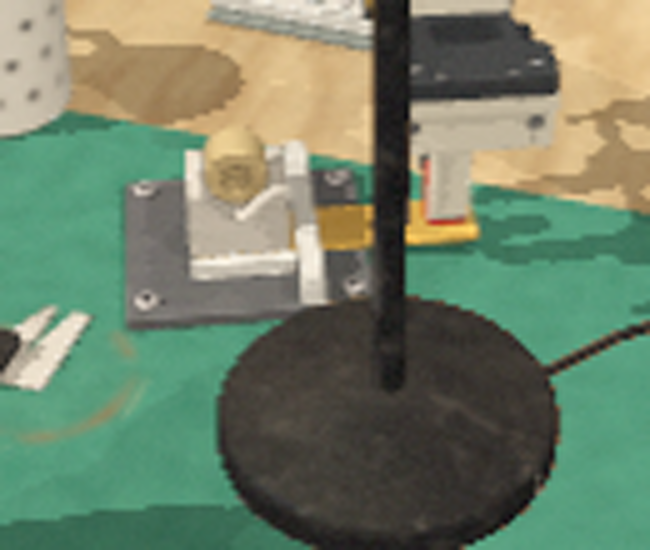

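The finger at (447,185) straddles the red grip just above the strip, and the V-block and bush are undisturbed. I'll trim the position and close.

>>> arm_command(
  targets=[
    {"hand": 0.6,"linear": [-2,-3,6],"yaw": 0},
    {"hand": 0.6,"linear": [0,0,0],"yaw": 0},
    {"hand": 0.6,"linear": [0,0,0],"yaw": 0},
  ],
  force=30,
)

```text
time_s: 3.82
ee_pos: [0.5245, -0.2571, 0.022]
tool_rot: [-3.131, -0.222, -0.008]
ft_force: [-0.2, 1.1, 0.1]
finger_gap: 0.399
```

Run:
```python
from h import *
rel([.524,-.257,.020],[-.1426,.9898])
```

```text
ee [ 0.5245 -0.2571  0.022 ] shift mm [-0.4 -0.2  2. ] x [0.99  0.141 0.005] y [ 0.141 -0.99  -0.003] z [ 0.0047  0.0032 -1.    ]
yaw -0.07133257298477247
ft [-0.24  1.15  0.14] gap 0.399 t 3.825 q [ 0.36  0.71  0.01  2.07 -0.03  0.36 -1.04]
```

>>> arm_command(
  targets=[
    {"hand": 1,"linear": [0,0,0],"yaw": 0},
    {"hand": 1,"linear": [0,0,0],"yaw": 0},
    {"hand": 1,"linear": [0,0,0],"yaw": 0},
    {"hand": 1,"linear": [0,0,0],"yaw": 0},
    {"hand": 1,"linear": [0,0,0],"yaw": 0},
  ],
)

```text
time_s: 4.45
ee_pos: [0.5247, -0.2572, 0.0223]
tool_rot: [-3.131, -0.222, -0.008]
ft_force: [0.2, -0.2, -0.3]
finger_gap: 0.146
```

Run:
```python
from h import *
c,sn=np.cos(np.radians(8.22)),np.sin(np.radians(8.22))
s=state();rel(np.array(s['ee_pos'])-.09*np.array([c,sn,0]),[-sn,c])
```

```text
ee [ 0.5247 -0.2572  0.0223] shift mm [-90.    0.1  -0.5] x [0.99  0.141 0.006] y [ 0.141 -0.99  -0.002] z [ 0.0052  0.003  -1.    ]
yaw -0.09177003846343723
ft [ 0.25 -0.16 -0.32] gap 0.146 t 4.45 q [ 0.36  0.71  0.01  2.06 -0.03  0.36 -1.04]
```

>>> arm_command(
  targets=[
    {"hand": 1,"linear": [0,0,0],"yaw": 0},
    {"hand": 1,"linear": [-3,0,0],"yaw": 0},
    {"hand": 1,"linear": [-6,0,0],"yaw": 0},
    {"hand": 1,"linear": [-6,0,0],"yaw": 0},
    {"hand": 1,"linear": [-6,0,0],"yaw": 0},
  ],
  force=45,
)

```text
time_s: 5.08
ee_pos: [0.5082, -0.2598, 0.0223]
tool_rot: [-3.132, -0.227, -0.022]
ft_force: [5.5, 1.1, -4.8]
finger_gap: 0.148
```

Run:
```python
from h import *
c,sn=np.cos(np.radians(8.22)),np.sin(np.radians(8.22))
rel(np.array([.5247,-.2572,.0223])-.09*np.array([c,sn,0]),[-sn,c])
```

```text
ee [ 0.5082 -0.2598  0.0223] shift mm [-73.3  -0.3  -1. ] x [0.989 0.144 0.014] y [ 0.144 -0.99   0.   ] z [ 0.0137  0.0018 -0.9999]
yaw 0.06713729660228296
ft [ 5.54  1.15 -4.84] gap 0.148 t 5.075 q [ 0.38  0.7   0.    2.1  -0.02  0.33 -1.03]
```

>>> arm_command(
  targets=[
    {"hand": 1,"linear": [-6,0,0],"yaw": 0},
    {"hand": 1,"linear": [-6,0,0],"yaw": 0},
    {"hand": 1,"linear": [-6,0,0],"yaw": 0},
    {"hand": 1,"linear": [-6,0,0],"yaw": 0},
  ],
)

```text
time_s: 5.58
ee_pos: [0.4895, -0.2627, 0.022]
tool_rot: [3.132, 0.232, 0.037]
ft_force: [0.4, 0.3, -3.7]
finger_gap: 0.149
```

Run:
```python
from h import *
c,sn=np.cos(np.radians(8.22)),np.sin(np.radians(8.22))
rel(np.array([.5247,-.2572,.0223])-.09*np.array([c,sn,0]),[-sn,c])
```

```text
ee [ 0.4895 -0.2627  0.022 ] shift mm [-54.3  -0.7  -1.6] x [0.989 0.147 0.024] y [ 0.147 -0.989  0.003] z [ 2.380e-02  8.000e-04 -9.997e-01]
yaw 0.2598026837955558
ft [ 0.37  0.29 -3.67] gap 0.149 t 5.575 q [ 0.4   0.69 -0.01  2.14 -0.02  0.29 -1.01]
```

Pulling against the drag is creeping the tool's pitch (0.024 rad now), so I'll finish with fewer, larger rows and a slight lowering.

>>> arm_command(
  targets=[
    {"hand": 1,"linear": [-11,0,0.8],"yaw": 0},
    {"hand": 1,"linear": [-11,0,0],"yaw": 0},
  ],
)

```text
time_s: 5.82
ee_pos: [0.4663, -0.2661, 0.0207]
tool_rot: [3.132, 0.232, 0.037]
ft_force: [0.5, 0.3, 0.1]
finger_gap: 0.143
```

Run:
```python
from h import *
c,sn=np.cos(np.radians(8.22)),np.sin(np.radians(8.22))
rel(np.array([.5247,-.2572,.0223])-.09*np.array([c,sn,0]),[-sn,c])
```

```text
ee [ 0.4663 -0.2661  0.0207] shift mm [-30.9  -0.6  -2.3] x [0.989 0.148 0.024] y [ 0.148 -0.989  0.003] z [ 2.370e-02  7.000e-04 -9.997e-01]
yaw 0.27251088224468845
ft [0.5  0.32 0.05] gap 0.143 t 5.825 q [ 0.43  0.68 -0.01  2.19 -0.01  0.25 -0.99]
```

>>> arm_command(
  targets=[
    {"hand": 1,"linear": [-11,0,-0.4],"yaw": 0},
    {"hand": 1,"linear": [-11,0,-0.4],"yaw": 0},
    {"hand": 1,"linear": [-9,0,-0.3],"yaw": 0},
    {"hand": 1,"linear": [0,0,0],"yaw": 0},
  ],
)

```text
time_s: 6.32
ee_pos: [0.4299, -0.2714, 0.021]
tool_rot: [-3.133, -0.229, -0.031]
ft_force: [0.5, 0.3, -1.0]
finger_gap: 0.152
```

Run:
```python
from h import *
c,sn=np.cos(np.radians(8.22)),np.sin(np.radians(8.22))
rel(np.array([.5247,-.2572,.0223])-.09*np.array([c,sn,0]),[-sn,c])
p,d=grab_frame('side')
a=cv2.resize(p[180:280,175:285,::-1],None,fx=5,fy=5,interpolation=cv2.INTER_CUBIC)
cv2.imwrite('pics/s3.png',a)
```

```text
ee [ 0.4299 -0.2714  0.021 ] shift mm [ 5.9 -0.4 -1.1] x [0.989 0.145 0.02 ] y [ 0.145 -0.989  0.001] z [ 0.0197  0.0015 -0.9998]
yaw 0.12521491594674217
ft [ 0.51  0.3  -1.02] gap 0.152 t 6.325 q [ 0.47  0.67 -0.02  2.25  0.    0.21 -0.97]
```

View pics/s3.png

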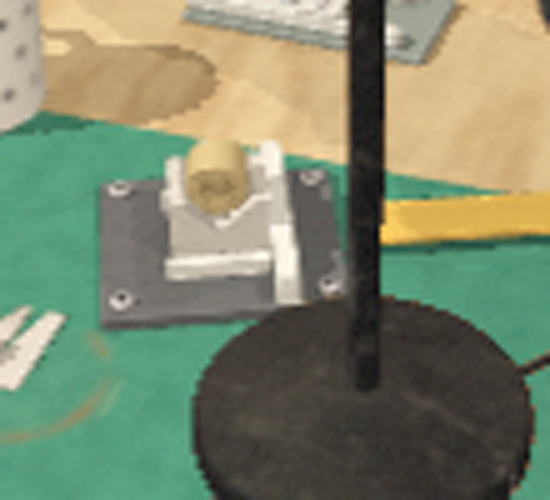

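The V-block stands upright against the fence with the bush in its groove at (215,180). The strip is clear of the gate, nose near (385,220). I'll lift, carry it over to the holder and yaw +26°.

>>> arm_command(
  targets=[
    {"hand": 1,"linear": [0,0,0],"yaw": 0},
    {"hand": 1,"linear": [0,0,-20],"yaw": 0},
    {"hand": 1,"linear": [0,0,-25],"yaw": 0},
    {"hand": 1,"linear": [0,0,-25],"yaw": 0},
    {"hand": 1,"linear": [-10,20,0],"yaw": 0},
    {"hand": 1,"linear": [-13,28,0],"yaw": 0},
    {"hand": 1,"linear": [-13,28,0],"yaw": 0},
    {"hand": 1,"linear": [-13,28,0],"yaw": 0},
    {"hand": 1,"linear": [-13,28,0],"yaw": 0},
    {"hand": 1,"linear": [0,0,0],"yaw": 6},
    {"hand": 1,"linear": [0,0,0],"yaw": 8},
    {"hand": 1,"linear": [0,0,0],"yaw": 8},
    {"hand": 1,"linear": [0,0,0],"yaw": 4},
    {"hand": 1,"linear": [0,0,0],"yaw": 0},
  ],
)

```text
time_s: 8.12
ee_pos: [0.3927, -0.4142, 0.0917]
tool_rot: [-3.098, 0.489, -0.037]
ft_force: [0.1, 0.4, -2.1]
finger_gap: 0.15
```

Run:
```python
from h import *
a=np.radians(-17.9);c,sn=np.cos(a),np.sin(a)
rel(np.array([.5316,-.4547,.05])-.165*np.array([c,sn,0]),[-sn,c])
```

```text
ee [ 0.3927 -0.4142  0.0917] shift mm [-21.3  -3.8  41.3] x [ 0.951 -0.308  0.022] y [-0.308 -0.951 -0.008] z [ 0.0238  0.001  -0.9997]
yaw -0.041595650024191855
ft [ 0.15  0.43 -2.12] gap 0.15 t 8.125 q [ 0.68  0.59  0.07  2.08 -0.12  0.46 -1.04]
```

>>> arm_command(
  targets=[
    {"hand": 1,"linear": [-11,-2,8],"yaw": 0},
    {"hand": 1,"linear": [-10,-2,16],"yaw": 0},
    {"hand": 1,"linear": [0,0,16],"yaw": 0},
    {"hand": 1,"linear": [0,0,0],"yaw": 0},
    {"hand": 1,"linear": [0,0,0],"yaw": 0},
  ],
)

```text
time_s: 8.75
ee_pos: [0.3736, -0.4027, 0.0487]
tool_rot: [-3.099, 0.48, -0.036]
ft_force: [0.7, 0.2, -1.5]
finger_gap: 0.146
```

Run:
```python
from h import *
import pickle
a=np.radians(-17.9);c,sn=np.cos(a),np.sin(a)
rel(np.array([.5316,-.4547,.0215])-.145*np.array([c,sn,0]),[-sn,c])
m=camera_model('wrist');p,d=grab_frame('wrist');pickle.dump((m,p,d),open('pics/w2.pkl','wb'))
cv2.imwrite('pics/w2.png',cv2.resize(p[:,:,::-1],(800,600),interpolation=cv2.INTER_CUBIC))
```

```text
ee [ 0.3736 -0.4027  0.0487] shift mm [20.7  1.3 27.7] x [ 0.953 -0.303  0.022] y [-0.302 -0.953 -0.009] z [ 0.0235  0.002  -0.9997]
yaw 0.2850173732957728
ft [ 0.74  0.16 -1.5 ] gap 0.146 t 8.75 q [ 0.7   0.64  0.04  2.15 -0.13  0.34 -1.02]
```

View pics/w2.png

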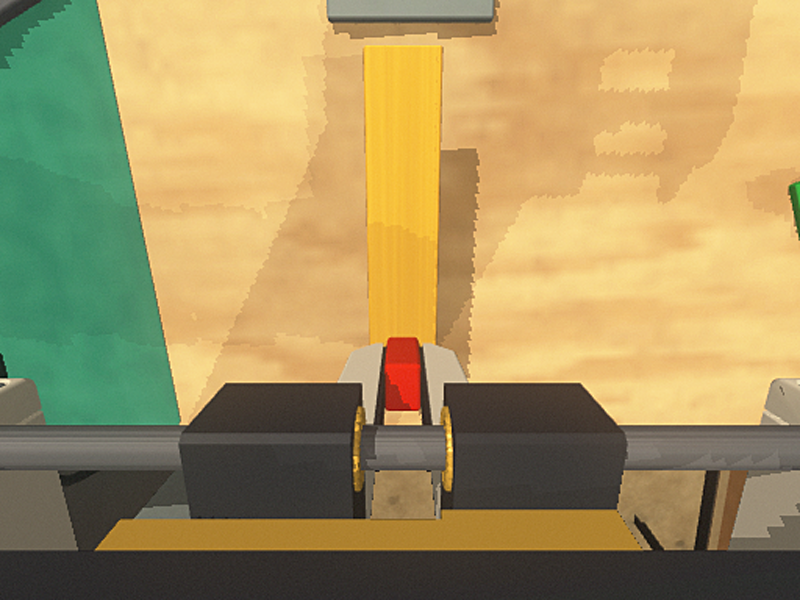

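The wrist view shows the strip held straight, nose corners at (364,46) and (443,46), and the holder's front plate edge from (328,20) to (496,21). I'll compute the lateral fit.

Run:
```python
from h import *
import pickle
m,p,d=pickle.load(open('pics/w2.pkl','rb'))
f=lambda u,v,z:back(m,(u+.5)*.64-.5,(v+.5)*.64-.5,z)
R=Ro.from_rotvec(state()['tool_rot']).as_matrix();e=np.array([R[0,0],R[1,0]]);e/=np.linalg.norm(e);n=np.array([-e[1],e[0]]);t=np.array(state()['ee_pos'])[:2]
for nm,A in [('nose',[(364,46,.0417),(443,46,.0417)]),('base',[(328,20,.006),(496,21,.006)]),('grip',[(386,339,.0715),(420,339,.0715)])]:
    P=[f(*q)[:2]-t for q in A];print(nm,[(round(1e3*x@e,1),round(1e3*x@n,1)) for x in P])
for u,v in[(403,60),(403,200),(403,300),(412,8)]:
    a,b=int(u*.64),int(v*.64);print(back(m,a,b,d=d[b,a]).round(4))
```

```text
nose [(np.float64(123.0), np.float64(14.3)), (np.float64(122.9), np.float64(-15.1))]
base [(np.float64(144.1), np.float64(33.3)), (np.float64(143.4), np.float64(-41.0))]
grip [(np.float64(18.3), np.float64(5.7)), (np.float64(18.4), np.float64(-6.7))]
[ 0.4866 -0.4384  0.0415]
[ 0.4377 -0.4228  0.0411]
[ 0.3974 -0.41    0.04  ]
[ 0.5141 -0.451   0.0063]
```

>>> arm_command(
  targets=[
    {"hand": 1,"linear": [0,3,8],"yaw": 0.3},
    {"hand": 1,"linear": [0,0,12],"yaw": 0},
    {"hand": 1,"linear": [0,0,6],"yaw": 0},
    {"hand": 1,"linear": [0,0,0],"yaw": 0},
  ],
)

```text
time_s: 9.3
ee_pos: [0.3741, -0.4062, 0.0214]
tool_rot: [-3.098, 0.488, -0.038]
ft_force: [1.1, 0.5, -2.5]
finger_gap: 0.146
```

Run:
```python
from h import *
a=np.radians(-17.9);c,sn=np.cos(a),np.sin(a)
rel(np.array([.5316,-.4547,.021])-.133*np.array([c,sn,0])+.002*np.array([sn,-c,0]),[-sn,c])
```

```text
ee [ 0.3741 -0.4062  0.0214] shift mm [31.8 -0.3  1.1] x [ 0.951 -0.308  0.023] y [-0.308 -0.952 -0.008] z [ 2.470e-02  9.000e-04 -9.997e-01]
yaw -0.021911289074864726
ft [ 1.06  0.53 -2.52] gap 0.146 t 9.3 q [ 0.71  0.69  0.03  2.15 -0.13  0.29 -1.02]
```

>>> arm_command(
  targets=[
    {"hand": 1,"linear": [8,0,0.2],"yaw": 0},
    {"hand": 1,"linear": [10,0,0.3],"yaw": 0},
    {"hand": 1,"linear": [10,0,0.3],"yaw": 0},
    {"hand": 1,"linear": [8,0,0.3],"yaw": 0},
    {"hand": 1,"linear": [0,0,0],"yaw": 0},
  ],
)

```text
time_s: 9.93
ee_pos: [0.4122, -0.4184, 0.0218]
tool_rot: [-3.099, 0.487, -0.041]
ft_force: [-0.9, 0.7, -1.3]
finger_gap: 0.146
```

Run:
```python
from h import *
import pickle
a=np.radians(-17.9);c,sn=np.cos(a),np.sin(a)
rel(np.array([.5316,-.4547,.021])-.133*np.array([c,sn,0])+.002*np.array([sn,-c,0]),[-sn,c])
m=camera_model('wrist');p,d=grab_frame('wrist');pickle.dump((m,p,d),open('pics/w3.pkl','wb'))
cv2.imwrite('pics/w3.png',cv2.resize(p[0:120,180:340,::-1],None,fx=5,fy=5,interpolation=cv2.INTER_CUBIC))
```

```text
ee [ 0.4122 -0.4184  0.0218] shift mm [-8.3 -0.2  0.6] x [ 0.951 -0.307  0.025] y [-0.307 -0.952 -0.008] z [ 2.630e-02 -2.000e-04 -9.997e-01]
yaw 0.03252164605143548
ft [-0.88  0.67 -1.33] gap 0.146 t 9.925 q [ 0.68  0.71  0.04  2.07 -0.14  0.34 -1.04]
```

View pics/w3.png

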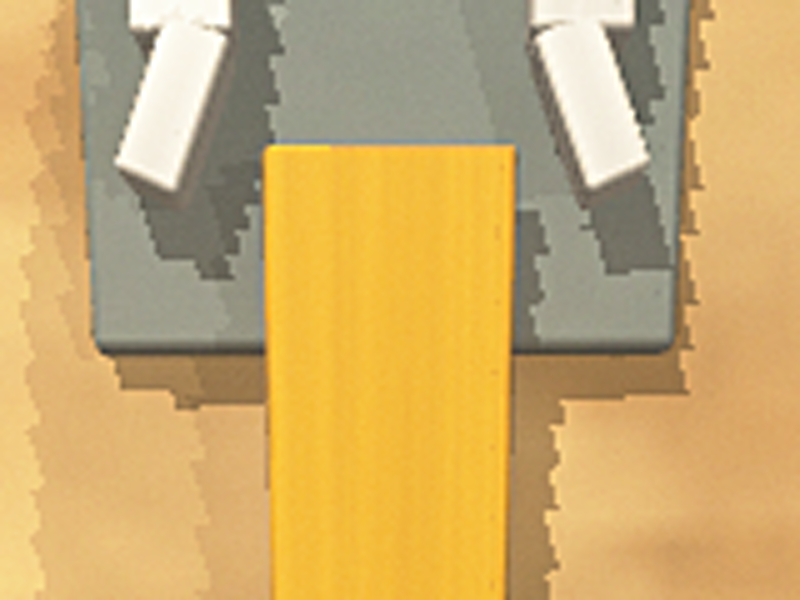

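Strip nose centre is at column 389, channel centre about 382, which puts it roughly 0.8 mm off. I'll trim that, lower 1 mm and insert to about 55 mm.

>>> arm_command(
  targets=[
    {"hand": 1,"linear": [0,-0.9,1.0],"yaw": -0.4},
    {"hand": 1,"linear": [5,0,0.2],"yaw": 0},
    {"hand": 1,"linear": [7,0,0.2],"yaw": 0},
    {"hand": 1,"linear": [7,0,0.2],"yaw": 0},
    {"hand": 1,"linear": [5,0,0.1],"yaw": 0},
  ],
)

```text
time_s: 10.6
ee_pos: [0.4354, -0.4249, 0.0205]
tool_rot: [-3.1, 0.477, -0.039]
ft_force: [-0.1, -0.2, -1.8]
finger_gap: 0.15
```

Run:
```python
from h import *
a=np.radians(-17.9);c,sn=np.cos(a),np.sin(a)
rel(np.array([.5316,-.4547,.021])-.065*np.array([c,sn,0])+.001*np.array([sn,-c,0]),[-sn,c])
```

```text
ee [ 0.4354 -0.4249  0.0205] shift mm [35.8  0.1  0.4] x [ 0.953 -0.301  0.024] y [-0.301 -0.954 -0.008] z [ 2.510e-02  6.000e-04 -9.997e-01]
yaw 0.3973266286345165
ft [-0.1  -0.22 -1.76] gap 0.15 t 10.6 q [ 0.65  0.73  0.05  2.02 -0.14  0.38 -1.05]
```

>>> arm_command(
  targets=[
    {"hand": 1,"linear": [6,0,0.1],"yaw": 0.2},
    {"hand": 1,"linear": [6,0,0.1],"yaw": 0},
    {"hand": 1,"linear": [6,0,0.1],"yaw": 0},
    {"hand": 1,"linear": [6,0,0.1],"yaw": 0},
    {"hand": 1,"linear": [6,0,0.1],"yaw": 0},
    {"hand": 1,"linear": [5,0,0.1],"yaw": 0},
  ],
)

```text
time_s: 11.35
ee_pos: [0.4712, -0.4362, 0.0207]
tool_rot: [-3.099, 0.483, -0.039]
ft_force: [-0.0, 0.7, -1.6]
finger_gap: 0.148
```

Run:
```python
from h import *
a=np.radians(-17.9);c,sn=np.cos(a),np.sin(a)
rel(np.array([.5316,-.4547,.021])-.065*np.array([c,sn,0])+.001*np.array([sn,-c,0]),[-sn,c])
```

```text
ee [ 0.4712 -0.4362  0.0207] shift mm [-1.8  0.1 -0.4] x [ 0.952 -0.304  0.024] y [-0.304 -0.953 -0.008] z [ 2.500e-02  7.000e-04 -9.997e-01]
yaw 0.19346536416421145
ft [-0.03  0.66 -1.62] gap 0.148 t 11.35 q [ 0.63  0.75  0.06  1.94 -0.14  0.43 -1.08]
```

>>> arm_command(
  targets=[
    {"hand": 1,"linear": [2,0,0.1],"yaw": 0.2},
    {"hand": 1,"linear": [2,0,0.1],"yaw": 0},
    {"hand": 1,"linear": [2,0,0.1],"yaw": 0},
  ],
)

```text
time_s: 11.72
ee_pos: [0.4772, -0.438, 0.0204]
tool_rot: [-3.098, 0.488, -0.038]
ft_force: [-0.5, -0.1, -1.7]
finger_gap: 0.146
```

>>> arm_command(
  targets=[
    {"hand": 1,"linear": [1.5,0,0.1],"yaw": 0},
    {"hand": 1,"linear": [1.5,0,0],"yaw": 0},
    {"hand": 1,"linear": [1.5,0,0],"yaw": 0},
  ],
)

```text
time_s: 12.1
ee_pos: [0.4815, -0.4395, 0.0204]
tool_rot: [-3.098, 0.489, -0.037]
ft_force: [-3.3, -0.1, 0.7]
finger_gap: 0.149
```

>>> arm_command(
  targets=[
    {"hand": 1,"linear": [1,0,0],"yaw": 0},
    {"hand": 1,"linear": [1,0,0],"yaw": 0},
  ],
)

```text
time_s: 12.35
ee_pos: [0.4814, -0.4395, 0.0201]
tool_rot: [-3.097, 0.489, -0.032]
ft_force: [-3.9, 2.3, 1.5]
finger_gap: 0.147
```

Run:
```python
from h import *
a=np.radians(-17.9);c,sn=np.cos(a),np.sin(a)
rel(np.array([.5316,-.4547,.021])-.055*np.array([c,sn,0])+.001*np.array([sn,-c,0]),[-sn,c])
```

```text
ee [ 0.4814 -0.4395  0.0201] shift mm [-2.6  0.  -0.9] x [ 0.951 -0.308  0.019] y [-0.308 -0.951 -0.009] z [ 0.0212  0.0029 -0.9998]
yaw -0.0641542570421052
ft [-3.93  2.27  1.5 ] gap 0.147 t 12.35 q [ 0.62  0.76  0.07  1.92 -0.15  0.46 -1.09]
```

The strip has met the stop: it stalled at about 4.4 N with the nose near x = 73 mm. I'll press a little harder for about 0.75 s.

>>> arm_command(
  targets=[
    {"hand": 1,"linear": [1.6,0,0],"yaw": 0},
    {"hand": 1,"linear": [1.8,0,0],"yaw": 0},
    {"hand": 1,"linear": [1.8,0,0],"yaw": 0},
  ],
)

```text
time_s: 12.72
ee_pos: [0.4815, -0.4395, 0.0202]
tool_rot: [-3.093, 0.491, -0.019]
ft_force: [-6.5, 3.3, 5.2]
finger_gap: 0.147
```

>>> arm_command(
  targets=[
    {"hand": 1,"linear": [1.8,0,0],"yaw": 0},
    {"hand": 1,"linear": [1.8,0,0],"yaw": 0},
    {"hand": 1,"linear": [1.8,0,0],"yaw": 0},
  ],
)

```text
time_s: 13.1
ee_pos: [0.4815, -0.4396, 0.0205]
tool_rot: [-3.09, 0.492, -0.006]
ft_force: [-6.9, 2.8, 5.0]
finger_gap: 0.142
```

Run:
```python
from h import *
rel([.4814,-.4395,.02])
```

```text
ee [ 0.4815 -0.4396  0.0205] shift mm [-0.1 -0.1  0.5] x [ 0.95  -0.311  0.002] y [-0.311 -0.95  -0.013] z [ 0.0059  0.0118 -0.9999]
ft [-6.88  2.8   4.97] gap 0.142 t 13.1 q [ 0.61  0.76  0.08  1.9  -0.14  0.48 -1.09]
```

>>> arm_command(
  targets=[
    {"hand": 1,"linear": [0,0,0],"yaw": 0},
    {"hand": 1,"linear": [0,0,0],"yaw": 0},
    {"hand": 0.75,"linear": [0,0,0],"yaw": 0},
    {"hand": 0.7,"linear": [0,0,0],"yaw": 0},
    {"hand": 0.65,"linear": [0,0,0],"yaw": 0},
    {"hand": 0.65,"linear": [0,0,0],"yaw": 0},
  ],
  force=10,
)

```text
time_s: 13.85
ee_pos: [0.4842, -0.4406, 0.0212]
tool_rot: [-3.092, 0.492, -0.014]
ft_force: [0.4, -0.1, 0.4]
finger_gap: 0.349
```

>>> arm_command(
  targets=[
    {"hand": 0.65,"linear": [0,0,-5],"yaw": 0},
    {"hand": 0.65,"linear": [0,0,-15],"yaw": 0},
    {"hand": 0.65,"linear": [0,0,-25],"yaw": 0},
    {"hand": 0.65,"linear": [0,0,-30],"yaw": 0},
    {"hand": 0.65,"linear": [0,0,-40],"yaw": 0},
    {"hand": 0.65,"linear": [-30,0,-40],"yaw": 0},
    {"hand": 0.65,"linear": [-30,0,-40],"yaw": 0},
    {"hand": 0.65,"linear": [0,0,0],"yaw": 0},
  ],
)

```text
time_s: 14.85
ee_pos: [0.4239, -0.424, 0.2285]
tool_rot: [-3.094, 0.493, -0.021]
ft_force: [0.7, -0.9, 0.4]
finger_gap: 0.351
```

Run:
```python
from h import *
import pickle
rel([.4,-.4,.2])
m=camera_model('wrist');p,d=grab_frame('wrist');pickle.dump((m,p,d),open('pics/w4.pkl','wb'))
q,_=grab_frame('side')
a=cv2.resize(p[0:230,:,::-1],(800,359),interpolation=cv2.INTER_CUBIC);b=cv2.resize(q[150:260,150:400,::-1],(545,240),interpolation=cv2.INTER_CUBIC)
o=np.zeros((600,800,3),np.uint8);o[:359]=a;o[360:,:545]=b;cv2.imwrite('pics/f.png',o)
```

```text
ee [ 0.4239 -0.424   0.2285] shift mm [-30.5 -15.1  28.3] x [ 0.95  -0.311  0.012] y [-0.31  -0.951 -0.01 ] z [ 0.0142  0.006  -0.9999]
ft [ 0.67 -0.9   0.37] gap 0.351 t 14.85 q [ 0.6   0.44  0.13  1.9  -0.1   0.81 -1.09]
```

View pics/f.png

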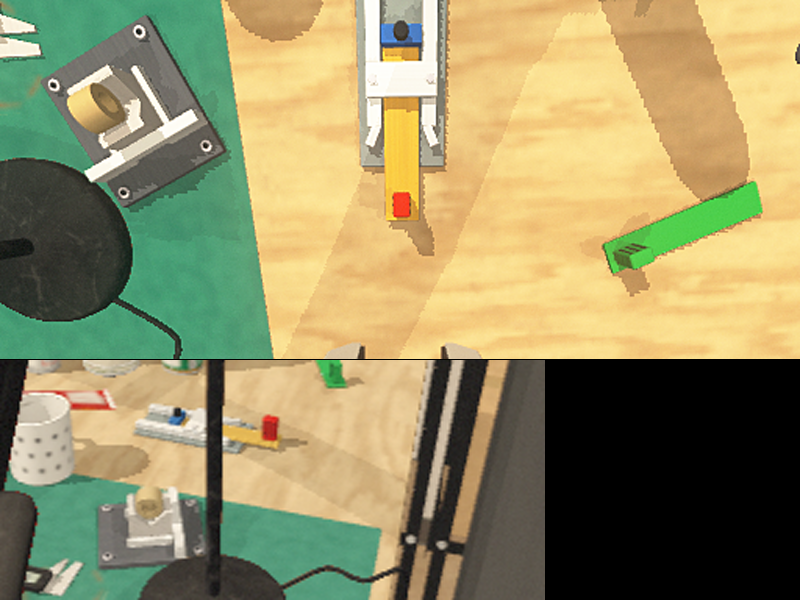

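The strip lies in the channel under the bridge, grip at (401,204). The V-block and bush are in place at (100,108). I'll check the gap at the stop in a crop, and the flatness from depth.

Run:
```python
from h import *
import pickle
m,p,d=pickle.load(open('pics/w4.pkl','rb'))
cv2.imwrite('pics/fc.png',cv2.resize(p[0:150,215:300,::-1],None,fx=4,fy=4,interpolation=cv2.INTER_CUBIC))
for u,v in[(402,52),(402,105),(402,140),(402,180),(402,30)]:
    a,b=int(u*.64),int(v*.64);print(back(m,a,b,d=np.median(d[b-1:b+2,a-1:a+2])).round(4))
```

```text
[ 0.5953 -0.4772  0.0107]
[ 0.5573 -0.4647  0.0104]
[ 0.5314 -0.4562  0.0108]
[ 0.4994 -0.4458  0.0113]
[ 0.6046 -0.4804  0.0295]
```

View pics/fc.png

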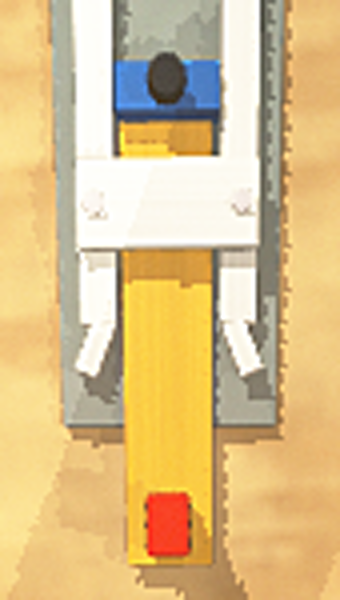

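The nose meets the blue stop with no visible gap (y≈120). The strip top is level at about 11 mm over the whole length, and the strip is centred. I'm handing in.

```bash
python3 -c "
from plant import *
print(hand_in())"
```

```text
the job is handed in; nothing more can be done
None
```

I drew the brass strip out through the gate and pressed it against the blue end stop in the channel holder. I then let it go and handed the job in at about 15 s; hand-in gives no verdict.

- **Draw:** The V-block settled upright on the jig base with the bush still in its groove, as the side and wrist pictures show. I read this from pictures and did not measure the block's height or tilt.
- **Insertion:** The strip met the stop about 73 mm from the mouth. I held it there for about 0.75 s at around 4 to 7.5 N by the wrist force.
- **Last check:** In the final close-up the nose meets the stop with no visible gap and the strip is centred. Depth puts its top level at 10.4–11.3 mm, which means it lies flat on the channel floor. The gripper is clear of everything.
- **What disagreed:**
  - The tool's pitch crept to about 0.025 rad from the drag while pulling, then eased back as I pressed on the stop.
  - Two estimates of the holder's centre line differed by 1 to 2 mm, so I trimmed the alignment from a close wrist picture before inserting.
- **Bottle:** I did not go near the dropper bottle, and I did not look at it again at the end.

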